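# Clip the divider onto the plate display rack and stand the plate in it

### The arm

A 7-joint arm with a two-finger parallel gripper is mounted at the origin on the work surface. World frame = base frame: x ahead of the robot, y to its left, z up, the work surface at z = 0. Lengths are in m, angles in degrees, forces in N, time in s.
With the tool pointing down it reaches from about 0.425 to 0.825 m from the base axis. Payload 3.6 kg.
Tool frame: the origin (TCP) lies between the finger pads; the fingertips stand 14 mm ahead of it and the grasp point (between the pads) lies 5 mm behind it; z points along the fingers, y is the direction in which the jaws open and shut (so a half turn about z gives the same grasp; the last joint's range is limited). The gripper opens to 93 mm and grips with 3 to 60 N. Pads are 15 mm wide; open, the fingers measure 128 mm over their backs; the gripper's body (75 mm by 188 mm) begins 65 mm behind the grasp point.
Start: joints at [68.211, 35.231, -0.722, 81.555, 0.464, 63.22, -2.315], TCP at [0.225, -0.61, 0.233] pointing down, gripper open.
Joint ranges: [-178.69, 178.69], [-17.37, 117.87], [-77.05, 75.6], [15.02, 138.74], [-78.02, 258.01], [0.78, 113.62], [-162.83, 162.83]. Speed limits (degrees/s): [159.86, 159.86, 180, 180, 180, 180, 180].

### API

Orientations are given as [roll, pitch, yaw] about the fixed x, y, z axes, in that order (R = Rz(yaw) Ry(pitch) Rx(roll)).
In Python, from plant import manip, eyes gives the robot as it stands.
- The arm moves only by the shell command python3 -m handwheel 'ROWS' [FORCE]. ROWS is JSON, a list of rows, each a list of 3 entries, a list of its own where there are three numbers: the turn, a rotation vector about the world's x, y, z in rad, then the shift along the world's x, y, z in m, then the opening, from 0 (shut) to 1 (fully open). A call has 1 to 12 rows; each row is the pose to reach, as a shift and turn from the pose commanded when the call began; what a row does not reach only later rows make up. A row lasts 1/8 s, in which the tool goes at most 62.5 mm and 10.7 degrees, less where a joint would pass 70% of its speed; a pose out of reach is approached as far as the arm can. A call with a gripper value outside its range is refused whole. The fingers move at their own pace and stop on an object; FORCE is the grip in N (left out, the last holds). Time passes only in rows, so rows that repeat a pose let the fingers close. It gives the time, the measured TCP pose, the force and the opening at its end, in the units of the state.
- manip.sense(): the state, without advancing time (a new reading comes with each control period).
- eyes.snapshot(name): name is "side" or "top" or "wrist"; returns (picture, depth): 420x560x3 uint8, red, green, blue; 420x560 float32, m along the optical axis (not along the pixel's ray), 0 where there is no reading.
- eyes.calibration(name): a dict with "fovy" (degrees; the focal length in pixels is half the picture's height over the tangent of half this angle, whatever the lens; pixels are square), "cx", "cy" (the principal point, pixels), "dist_coeffs" ([k1, k2, p1, p2, k3] as OpenCV has them; the pictures are not rectified), "cam_to_world" (4x4, takes a point from camera to world coordinates); the wrist camera has in their place "hand_eye" (4x4, takes a point from camera to tool coordinates, whose origin is the TCP and whose axes are the flange's). Camera axes: x right, y up, looking along -z (the intrinsics and any distortion apply to the point x, -y, -z); pixel columns grow to the right and rows downward; lengths in m; the calibration is good to about 2 mm. A picture is of the moment at which its call begins: read the wrist's pose just before it. calibration takes no time and is no camera call.
- manip.sign_off(): hands the job in, once; it reports no verdict.
The state is a dict: "clock": time; "q": joint angles; "qd": joint speeds; "effort": joint torques, N m; "tool_pos": TCP position; "tool_rot": TCP orientation; "contact_force": force on the tool from outside, world axes, zero at the start; "wrist_torque": the same for the moment, N m; "gripper_width": opening from 0.0 (shut) to 1.0 (fully open).
Only numpy, scipy, OpenCV 4.12 (cv2) and the standard library are available. Lean on these libraries where they do the work, as an engineer would, in place of code of your own. Each camera call takes 0.05 s, during which the arm holds its last target.

### The job

Push the loose divider straight down onto the display rack, between its two snap hooks, until both hooks have clicked over its foot. Then take the round plate out of its storage stand and stand it on edge in the rack's slot between the fixed fence and the divider; set it down, do not drop it. Leave the square dish and the other crockery where they are.

Things in the scene. Friction and masses are not known exactly. Their poses are not given: they have to be found in the camera images.
- rack: Grey plastic rack, fixed, at varying place and yaw. Origin: centre of its underside; z up. Base 90 (x) x 150 (y) x 20 high. Fence: wall 10 thick, 120 wide (y), 62 high above the base, centred at x = -16 mm. Next to it at +x two cradle blocks (y = +-53, 32 high above the base) that carry a plate's rim; then two snap hooks at x = +13, facing one another along y, the divider's place between them.
- rack_seat (a point): Top of the rack's base between the hooks, 20 mm above the table, axes as the rack's: the divider's origin comes here, its x along the rack's x (either way). Hook arms are 62 mm apart along y; barbs overlap the foot 3.5 mm a side, 11-13 mm up, with guiding slopes above to 29 mm (foot meets them 19 mm up). Low sloped ridges centre it in x. Guides take up 4 mm. Pushing home: 5-15 N in all.
- rack_slot (a point): Where the plate's centre comes to rest, 99 mm above the table, axes as the rack's. The slot is 16 mm wide along x, from the fence (8 mm towards -x) to the fitted divider's fin (8 mm towards +x). Without the divider nothing holds the plate up.
- hook_left (a joint): Outward bend in rad of the snap hook at the rack's +y side: 0 upright (free, or clicked over the foot), about 0.15 while the foot passes its barb. It springs back by itself.
- hook_right (a joint): The same for the hook at the rack's -y side.
- divider: Loose grey plastic divider, 0.14 kg, standing upright on the table on the -y side of the rack. Origin: centre of its underside, z up. Foot 32 (x) x 60 (y) x 10 high; on its middle an upright fin 12 thick (x), 40 wide (y), its top 100 mm above the underside. Grip the fin's top, above the fence's height, so that the fingers clear the fence.
- plate: Round flat white ceramic plate, 130 diameter, 9 thick (one face has a shallow dish inside a 12 mm wide flat rim), 0.26 kg, standing on edge in a storage stand. Origin: its centre; its own x is the axis of the disc (level), 65 mm from the centre to the top of the rim.
- stand_a: Grey plastic storage stand that holds the round plate, fixed; it and stand_b may change places. Origin: centre of its underside, 90 (x) x 150 (y); slot 13 wide along x between two walls whose tops are 64 mm above the table; the plate's centre is 93 mm above the table.
- stand_b: A like stand that holds the square dish, fixed.
- square_dish: White ceramic square dish, 110 x 110 x 9, on edge in stand_b: to be left alone. Origin: its centre.
- mug: White mug, 100 diameter, 90 high, bystander. Origin: centre of its underside.
- teacup: White cup without handle, 62 diameter, 60 high, bystander. Origin: centre of its underside.
- bowl: Blue bowl, 110 diameter, 45 high, bystander. Origin: centre of its underside.
- jar: Glass jar with black cap, 60 diameter, 80 high, bystander. Origin: centre of its underside.
Mind the look-alikes: they are no part of the job. What is shaped like the divider but brown or pink is not meant.

How it is judged (in metres and radians):
On the way, in this order (a step that is already met when the one before it is completed fails the run):
1. the divider is fully down on the rack with both hooks clicked over its foot (horizontal distance between divider and rack_seat below 0.006 m and z of divider in the frame of rack_seat between -0.003 and 0.0022 m and angle between divider's own z axis and vertical below 0.06 rad and angle between the x axis of divider and the x axis of rack, either way round below 0.1 rad and value of joint each of hook_left, hook_right below 0.05 rad), for 0.3 s.
2. the round plate stands on edge in the slot between fence and divider, with the divider still clicked in (all of step 1 and x of plate in the frame of rack_slot between -0.009 and 0.009 m and y of plate in the frame of rack_slot between -0.01 and 0.01 m and z of plate in the frame of rack_slot between -0.006 and 0.006 m and angle between the x axis of plate and the x axis of rack, either way round below 0.2 rad), for 0.2 s.
At the end, for the whole second after the job is handed in: Divider on rack_seat (6 mm sideways, 2.2 mm in height, 0.06 rad tilt, 0.1 rad yaw), both hooks below 0.05 rad; round plate on edge in the slot (centre within 9, 10 and 6 mm of rack_slot in x, y, z, axis within 0.2 rad of the rack's x); both at rest; bystanders left alone (all of step 2 and linear speed of each of plate, divider below 0.02 m/s); the robot touches nothing.
It fails at once if the square dish, mug, teacup, bowl or jar is moved (the dish by more than 20 mm, the others by more than 30 mm) (distance of square_dish from where it was at the start of the episode above 0.02 m or distance of any of mug, teacup, bowl, jar from where it was at the start of the episode above 0.03 m).
It fails at once if the plate is dropped (falls freely faster than 0.7 m/s, about 25 mm) (linear speed of plate above 0.7 m/s and contact force between the fingers and plate below 0.3 N).
It also fails if it takes over 58 s, if anything falls off the work surface, if the arm or the gripper's body presses on something with over 40 N, if the wrist force passes 120 N, or if a joint passes its speed limit or range.

## Working session

There is one attempt and no reset: what is moved stays moved. The work goes in short steps, Python scripts to look and compute and a shell command to move; the robot and the scene stay as the last step left them, time stands still between calls to the robot, and variables do not carry over. Pictures are saved under pics/ and viewed, and the job is handed in when it is done.

```bash
ls; mkdir -p pics; cat > h.py <<'E'
import numpy as np, cv2
from plant import manip, eyes
from scipy.spatial.transform import Rotation as R
def snap(name,fn):
    s=manip.sense(); p,d=eyes.snapshot(name); cv2.imwrite('pics/'+fn+'.png',p[:,:,::-1]); 
    T=None
    c=eyes.calibration(name)
    if 'cam_to_world' in c: T=np.array(c['cam_to_world'])
    else:
        W=np.eye(4);W[:3,:3]=R.from_euler('xyz',s['tool_rot'],degrees=True).as_matrix();W[:3,3]=s['tool_pos'];T=W@np.array(c['hand_eye'])
    np.savez('pics/'+fn+'.npz',p=p,d=d,T=T,fovy=c['fovy'],cx=c['cx'],cy=c['cy'],k=np.array(c['dist_coeffs'],float))
    return cloud(fn)
def cloud(fn):
    z=np.load('pics/'+fn+'.npz'); p,d,T=z['p'],z['d'],z['T']; H,W=d.shape
    f=H/2/np.tan(np.radians(z['fovy'])/2); K=np.array([[f,0,z['cx']],[0,f,z['cy']],[0,0,1.]])
    u,v=np.meshgrid(np.arange(W),np.arange(H))
    n=cv2.undistortPoints(np.stack([u.ravel(),v.ravel()],1).astype(np.float64)[:,None],K,z['k'])[:,0]
    dd=d.ravel().astype(float)
    P=np.stack([n[:,0]*dd,-n[:,1]*dd,-dd],1)@T[:3,:3].T+T[:3,3]
    P[dd<=0]=np.nan
    return p,P.reshape(H,W,3)
E
python3 - <<'E'
from h import *
print(manip.sense())
for n in('side','top','wrist'):
    c=eyes.calibration(n);print(n,c)
    snap(n,n+'0')
E
```

```text
pics
{'clock': 0.0, 'q': array([68.21204648, 35.2876682 , -0.72270176, 81.63809494,  0.46441242,
       63.21999878, -2.31374984]), 'qd': array([-0.02322132,  0.1319875 ,  0.02263264,  0.00533314,  0.03509933,
        0.03889455, -0.0438661 ]), 'effort': array([ 2.32405455e-04, -4.58927751e+01,  2.09035738e-01, -1.65743691e+01,
       -6.10681437e-02,  2.05173797e-02,  2.50913554e-04]), 'tool_pos': array([ 0.22493579, -0.60905288,  0.23151773]), 'tool_rot': array([-1.79857139e+02,  2.36217276e-03,  2.02744204e+01]), 'contact_force': array([-0.05720954, -0.64539822,  0.51155253]), 'wrist_torque': array([ 0.06238946, -0.07449248,  0.0035994 ]), 'gripper_width': 1.0009533577000616}
side {'fovy': 56.27787410411579, 'cx': 276.5479041934195, 'cy': 207.50860231949923, 'dist_coeffs': array([-0.11042565,  0.        ,  0.        ,  0.        ,  0.        ]), 'cam_to_world': array([[-0.87534008,  0.2687347 , -0.40194701,  0.15437104],
       [-0.48339689, -0.50420496,  0.71561498,  0.69510641],
       [-0.0103531 ,  0.82070641,  0.57125633,  0.65026279],
       [ 0.        ,  0.        ,  0.   
[... 379 characters left out ...]

       [-2.46681104e-02,  6.63848370e-02,  9.97489117e-01,
         1.07028906e+00],
       [ 0.00000000e+00,  0.00000000e+00,  0.00000000e+00,
         1.00000000e+00]])}
wrist {'fovy': 61.335738945704584, 'cx': 279.0333572363828, 'cy': 208.3355402687954, 'dist_coeffs': array([-0.09482252,  0.        ,  0.        ,  0.        ,  0.        ]), 'hand_eye': array([[-1.22952224e-04,  9.60656225e-01,  2.77740171e-01,
         7.80664801e-02],
       [ 9.99999895e-01, -4.42303519e-06,  4.57986422e-04,
         5.20810106e-04],
       [ 4.41195962e-04,  2.77740198e-01, -9.60656123e-01,
        -1.52156006e-01],
       [ 0.00000000e+00,  0.00000000e+00,  0.00000000e+00,
         1.00000000e+00]])}
```

View pics/top0.png

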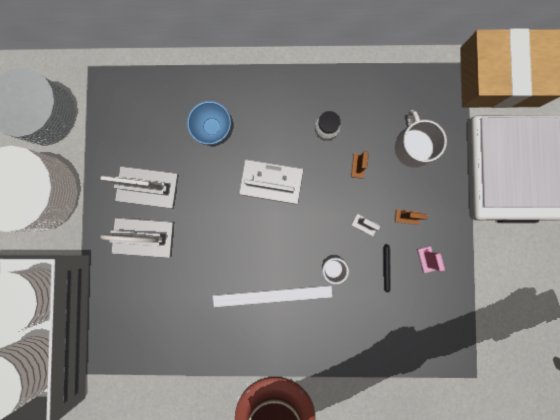

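View pics/side0.png

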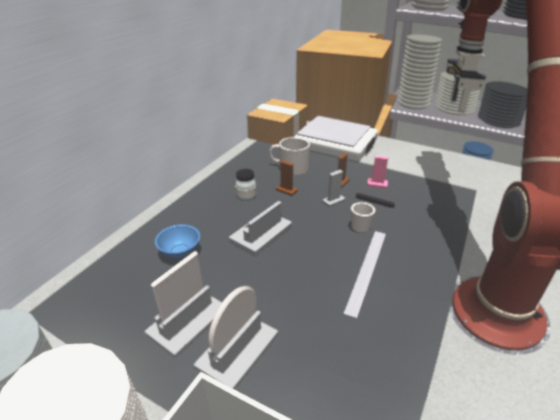

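View pics/wrist0.png

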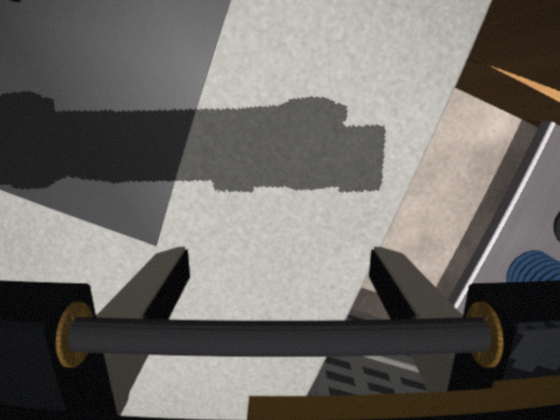

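The top view shows candidates for the divider: the grey one at (366,225), brown ones at (360,165) and (410,216), and a pink one at (431,260). The description picks the grey one. The rack is at (271,182) and the stands are at (146,187) and (142,238). In the side view the round plate is in the stand nearer the robot, at (237,318), which should be (142,238) in the top view. I'll check both choices in close crops.

```bash
python3 - <<'E'
from h import *
p,P=cloud('top0'); ps,Ps=cloud('side0')
a=cv2.resize(p[140:275,90:310],None,fx=3.6,fy=3.6,interpolation=cv2.INTER_CUBIC)
cv2.imwrite('pics/topcrop.png',a[:,:,::-1])
b=np.hstack([cv2.resize(p[145:285,330:450],(480,560),interpolation=cv2.INTER_CUBIC)])
c=cv2.resize(ps[150:220,270:400],None,fx=2.4,fy=2.4,interpolation=cv2.INTER_CUBIC)
b=np.hstack([b,np.zeros((560,312,3),np.uint8)]);b[:168,480:480+312]=c
cv2.imwrite('pics/divcrop.png',b[:,:,::-1])
for n,(r0,r1,c0,c1) in dict(rack=(150,215,230,310),A=(215,260,95,180),B=(165,212,95,180),div=(208,240,348,384)).items():
    Q=P[r0:r1,c0:c1].reshape(-1,3);Q=Q[~np.isnan(Q[:,0])]
    print(n,len(Q),np.histogram(Q[:,2],bins=np.arange(-.02,.2,.01))[0])
    q=Q[(Q[:,2]>.010)];rc=cv2.minAreaRect((q[:,:2]*1000).astype(np.float32));print(rc)
E
```

```text
rack 5181 [   0 1487 1597 1058  631   41   51   73   18   74  151    0    0    0
    0    0    0    0    0    0    0]
((586.6787109375, 8.743721008300781), (149.8253631591797, 90.25813293457031), 80.51103210449219)
A 3809 [   0  844  891 1365   17   29   73   37  288    5    9    8   16   14
   28   31   57   97    0    0    0]
((444.468505859375, 337.07562255859375), (150.8617401123047, 89.9904556274414), 85.99671173095703)
B 3984 [   0  968  947 1339   22   22   48   48  255   14   20   15   12   17
   19   19   22  197    0    0    0]
((573.5538940429688, 329.2313232421875), (150.36282348632812, 90.0302505493164), 82.67033386230469)
div 1144 [  0 384 538  60  11   7   8   9  13   6  10  68  30   0   0   0   0   0
   0   0   0]
((477.8123779296875, -227.03623962402344), (59.42811584472656, 31.671823501586914), 62.07859420776367)
```

View pics/topcrop.png

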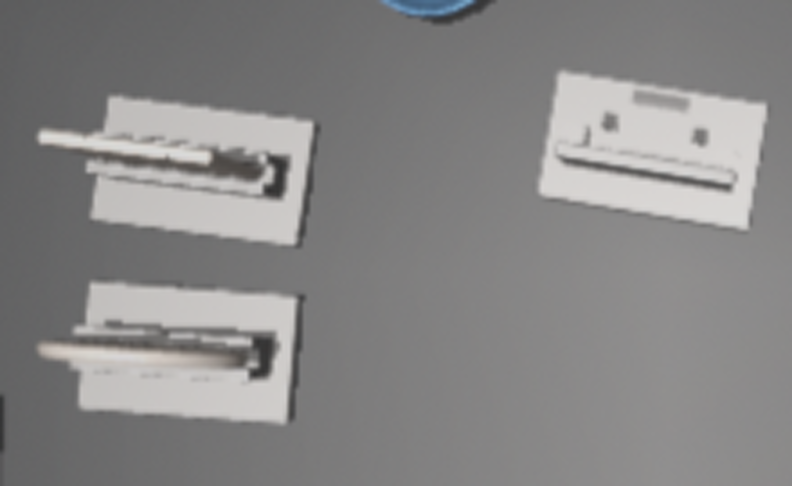

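View pics/divcrop.png

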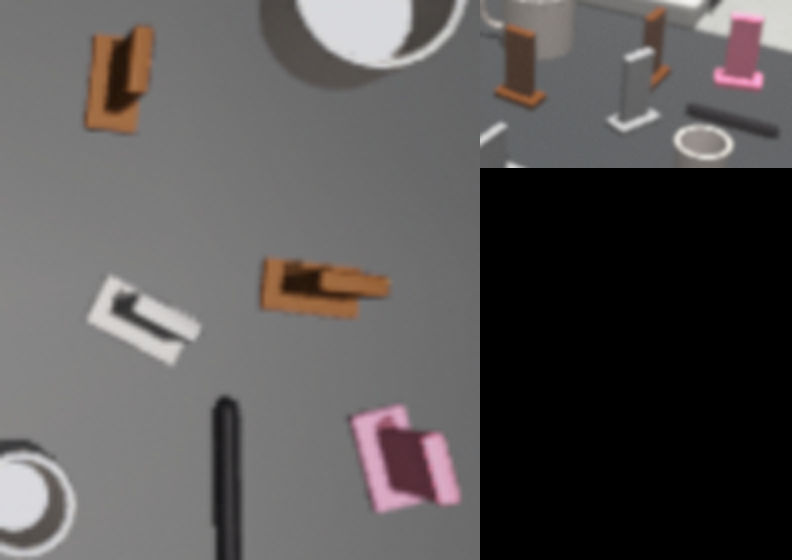

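The crops confirm it. The grey divider at top pixel (366,225) is the only neutral one. In the topcrop the rack's fence is on the near side (low x) with the hook side beyond. Next I move above the divider and turn the jaws across its fin.

```bash
python3 -m handwheel '[[[0,0,0.1],[0.03,0.05,0],1],[[0,0,0.25],[0.065,0.1,0],1],[[0,0,0.4],[0.1,0.15,0],1],[[0,0,0.55],[0.13,0.2,0],1],[[0,0,0.7],[0.165,0.25,0],1],[[0,0,0.73],[0.2,0.3,0],1],[[0,0,0.73],[0.23,0.345,0],1],[[0,0,0.73],[0.253,0.382,0],1],[[0,0,0.73],[0.253,0.382,0],1],[[0,0,0.73],[0.253,0.382,0],1],[[0,0,0.73],[0.253,0.382,0],1]]' 40
python3 - <<'E'
from h import *
p,P=snap('wrist','w1')
print(manip.sense()['clock'],manip.sense()['tool_pos'],manip.sense()['tool_rot'])
m=(P[...,2]>.09)&(P[...,2]<.11)&(abs(P[...,0]-.478)<.06)&(abs(P[...,1]+.227)<.06)
q=P[m];print(m.sum(),np.median(q,0),cv2.minAreaRect((q[:,:2]*1000).astype(np.float32)))
m=(P[...,2]>.004)&(P[...,2]<.02)&(abs(P[...,0]-.478)<.06)&(abs(P[...,1]+.227)<.06)
q=P[m];print(m.sum(),cv2.minAreaRect((q[:,:2]*1000).astype(np.float32)))
E
```

```text
clock: 1.52
tool_pos: [0.4772, -0.2295, 0.2324]
tool_rot: [-180.0, 0.1, 61.9]
contact_force: [-0.4, -0.1, 0.5]
gripper_width: 1.0
1.575 [ 0.47725372 -0.22937154  0.23247396] [-1.79973157e+02  4.92655805e-02  6.19169063e+01]
695 [ 0.48059737 -0.22474924  0.09987851] ((479.82928466796875, -226.02810668945312), (39.63146209716797, 11.780584335327148), 62.01744842529297)
1203 ((463.9137878417969, -247.4884033203125), (117.1155776977539, 41.43108367919922), 52.80397415161133)
```

View pics/w1.png

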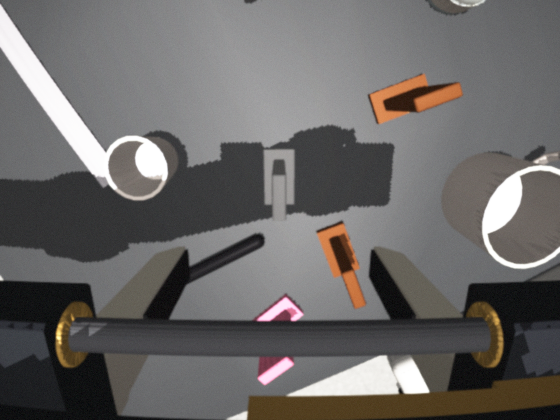

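The wrist view shows the grey divider at (280,185) between the open fingers, aligned with them, and the brown ones off to the side. Descending onto the fin top.

```bash
python3 -m handwheel '[[[0,0,0],[0.002,0.003,-0.03],0.6],[[0,0,0],[0.002,0.003,-0.075],0.5],[[0,0,0],[0.002,0.003,-0.115],0.5],[[0,0,0],[0.002,0.003,-0.14],0.5],[[0,0,0],[0.002,0.003,-0.149],0.5],[[0,0,0],[0.002,0.003,-0.149],0.5],[[0,0,0],[0.002,0.003,-0.149],0],[[0,0,0],[0.002,0.003,-0.149],0],[[0,0,0],[0.002,0.003,-0.149],0],[[0,0,0],[0.002,0.003,-0.149],0],[[0,0,0],[0.002,0.003,-0.149],0],[[0,0,0],[0.002,0.003,-0.149],0]]' 40
```

```text
clock: 3.08
tool_pos: [0.4803, -0.2247, 0.0839]
tool_rot: [180.0, 0.0, 62.1]
contact_force: [0.2, 0.2, 2.9]
gripper_width: 0.126
```

```bash
python3 -m handwheel '[[[0,0,0],[0,0,0.02],0],[[0,0,0],[0,0,0.07],0],[[0,0,0],[0,0,0.12],0],[[0,0,0.1],[0.025,0.045,0.14],0],[[0,0,0.2],[0.05,0.09,0.14],0],[[0,0,0.3],[0.075,0.14,0.14],0],[[0,0,0.321],[0.1,0.185,0.14],0],[[0,0,0.321],[0.115,0.22,0.14],0],[[0,0,0.321],[0.12,0.232,0.14],0],[[0,0,0.321],[0.12,0.232,0.14],0],[[0,0,0.321],[0.12,0.232,0.14],0]]' 40
python3 - <<'E'
from h import *
p,P=snap('wrist','w2'); snap('top','t2'); snap('side','s2')
s=manip.sense();print(s['tool_pos'],s['tool_rot'])
E
```

```text
clock: 4.45
tool_pos: [0.5996, 0.0043, 0.2233]
tool_rot: [-179.9, 0.1, 80.3]
contact_force: [-0.2, -0.9, -1.9]
gripper_width: 0.126
[0.59988315 0.00517113 0.22368915] [-1.79992700e+02  6.46747549e-02  8.03242324e+01]
```

View pics/w2.png

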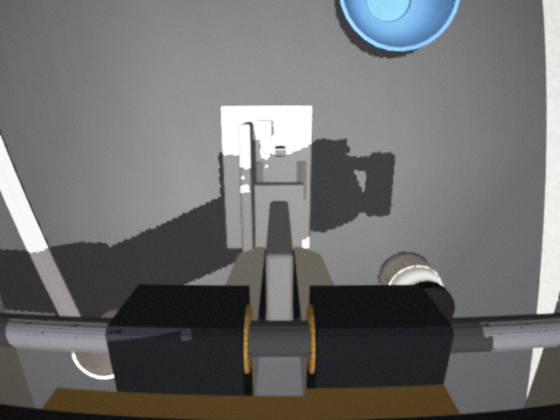

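View pics/s2.png

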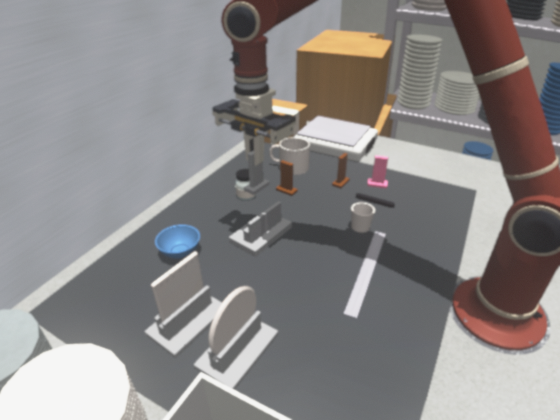

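```bash
python3 - <<'E'
from h import *
p,P=cloud('w2')
th=np.radians(-9.5);c=np.array([.5867,.0087])
E=np.array([[np.cos(th),np.sin(th)],[-np.sin(th),np.cos(th)]])
L=np.full(P.shape,np.nan);L[...,:2]=(P[...,:2]-c)@E.T*1000;L[...,2]=P[...,2]*1000
x,y,z=L[...,0],L[...,1],L[...,2]
r=np.arange(420)[:,None]+0*x
m0=(abs(x)<60)&(abs(y)<95)
m=m0&(z>14)&(z<25)
for y0 in range(-70,85,10):
    k=m&(y>=y0)&(y<y0+10)
    if k.sum()>20: print('base y',y0,k.sum(),np.percentile(x[k],[0.5,99.5]).round(1),np.median(z[k]).round(1))
k=m&(x<30);print('ymax base',np.percentile(y[k],[.5,99.5]))
k=m0&(z>75)&(z<90);print('fence',k.sum(),np.percentile(x[k],[1,50,99]).round(1),np.percentile(y[k],[1,99]).round(1),np.median(z[k]))
# fence line
yy=y[k];xx=x[k];print('fence slope deg',np.degrees(np.polyfit(yy,xx,1)[0]))
k=m0&(z>40)&(z<72)&(x>3);print('hooks',k.sum(),np.percentile(x[k],[1,50,99]).round(1),np.percentile(y[k],[1,50,99]).round(1)) 
k=m0&(z>125)&(z<260)&(r<260)
for z0 in range(110,260,10):
    kk=k&(z>=z0)&(z<z0+10)
    if kk.sum()>10: print('div z',z0,kk.sum(),np.percentile(x[kk],[1,50,99]).round(1),np.percentile(y[kk],[1,50,99]).round(1))
# top0/top2 rack
for f in('top0','t2'):
    p,Q=cloud(f);q=(Q[...,:2]-c)@E.T*1000;zz=Q[...,2]*1000
    k=(abs(q[...,0])<60)&(abs(q[...,1])<95)&(zz>10)&(zz<26)
    print(f,cv2.minAreaRect((Q[k][:,:2]*1000).astype(np.float32)))
    k=(abs(q[...,0])<60)&(abs(q[...,1])<95)&(zz>76)&(zz<88);print('fence',k.sum(),np.percentile(q[k],[1,50,99],axis=0).round(1).tolist(),cv2.minAreaRect((Q[k][:,:2]*1000).astype(np.float32)))
    k=(abs(q[...,0]-13)<8)&(abs(q[...,1])<75)&(zz>38)&(zz<60);print('hooks',k.sum(),q[k].round(0)[:30:2].tolist(),zz[k].max())
E
```

```text
base y -70 183 [-42.4  45.1] 20.0
base y -60 195 [-43.1  47. ] 19.9
base y -50 207 [-42.5  47. ] 20.0
base y -40 211 [-42.9  46.7] 20.0
base y -30 214 [-42.6  46.5] 20.0
base y -20 213 [-42.3  46.2] 20.1
base y -10 217 [-42.9  46.1] 20.1
base y 0 637 [-42.2  45.8] 20.4
base y 10 693 [-42.9  45.6] 20.3
base y 20 674 [-42.3  45.4] 20.1
base y 30 642 [-43.1  45.2] 20.0
base y 40 624 [-42.5  46. ] 20.0
base y 50 577 [-43.2  46. ] 19.9
base y 60 909 [-42.6  45.7] 20.1
base y 70 579 [-43.5  45.5] 20.0
ymax base [-71.25112582  75.58515608]
fence 1545 [-19.  -13.7  -9. ] [-47.6  61.3] 81.82931945356975
fence slope deg -0.020661776384136743
hooks 155 [ 3.5  6.9 19.8] [32.2 49.2 62.9]
div z 130 12 [ 0.1  7.2 19.7] [25.2 25.4 25.4]
div z 140 1705 [-1.5 15.  30.1] [-17.2  12.7  25.7]
div z 150 453 [-1.4 13.  30. ] [-17.   13.5  25.3]
div z 160 81 [ 8.7 14.3 19.9] [14.4 15.5 15.9]
div z 170 97 [ 8.5 14.3 20.3] [13.8 15.5 16. ]
div z 180 106 [ 8.7 14.3 20. ] [14.3 15.6 16. ]
div z 190 122 [ 8.9 14.9 20.3] [13.8 15.6 16. ]
div z 200 165 [ 4.2 14.3 24.6] [ 5.9 15.5 16.1]
div z 210 495 [-4.3 13.9 32.
[... 637 characters left out ...]
54119873047)Traceback (most recent call last):
  File "<stdin>", line 27, in <module>
    return _quantile_unchecked(
        a, q, axis, out, overwrite_input, method, keepdims, weights)
    return _ureduce(a,
                    func=_quantile_ureduce_func,
    ...<5 lines>...
                    overwrite_input=overwrite_input,
                    method=method)
    r = func(a, **kwargs)
    result = _quantile(arr,
                       quantiles=q,
    ...<2 lines>...
                       out=out,
                       weights=wgt)
    slices_having_nans = np.isnan(arr[-1, ...])
                                  ~~~^^^^^^^^^
IndexError: index -1 is out of bounds for axis 0 with size 0
```

In the wrist frame the held divider is aligned in x and about 3 mm short in y. I'll correct that while lowering and look again.

```bash
python3 -m handwheel '[[[0,0,0],[0.001,0.002,-0.015],0],[[0,0,0],[0.001,0.002,-0.035],0],[[0,0,0],[0.001,0.002,-0.048],0],[[0,0,0],[0.001,0.002,-0.048],0],[[0,0,0],[0.001,0.002,-0.048],0],[[0,0,0],[0.001,0.002,-0.048],0]]' 40
cat > rel.py <<'E'
from h import *
import sys
p,P=snap('wrist',sys.argv[1])
s=manip.sense();print(s['tool_pos'],s['tool_rot'])
th=np.radians(-9.5);c=np.array([.5867,.0087])
E=np.array([[np.cos(th),np.sin(th)],[-np.sin(th),np.cos(th)]])
L=np.full(P.shape,np.nan);L[...,:2]=(P[...,:2]-c)@E.T*1000;L[...,2]=P[...,2]*1000
x,y,z=L[...,0],L[...,1],L[...,2]
r=np.arange(420)[:,None]+0*x
m0=(abs(x)<60)&(abs(y)<95)
m=m0&(z>14)&(z<25)
for y0 in range(-30,75,20):
    k=m&(y>=y0)&(y<y0+20)
    if k.sum()>20: print('base y',y0,k.sum(),np.percentile(x[k],[0.5,99.5]).round(1),np.median(z[k]).round(1))
k=m&(x<30);print('base y',np.percentile(y[k],[.5,99.5]))
k=m0&(z>79)&(z<85)&(x<-3);print('fence',k.sum(),np.percentile(x[k],[1,50,99]).round(1),np.percentile(y[k],[1,99]).round(1),np.polyfit(y[k],x[k],1)[0])
zb=float(sys.argv[2])
k=m0&(z>zb+4)&(z<zb+16)&(x>-6);print('foot',k.sum(),np.percentile(x[k],[1,50,99]).round(1),np.percentile(y[k],[1,50,99]).round(1),np.median(z[k]))
k=m0&(z>zb+20)&(z<zb+60)&(x>-6);print('fin',k.sum(),np.percentile(x[k],[1,50,99]).round(1),np.percentile(y[k],[1,50,99]).round(1))
E
python3 rel.py w3 92
```

```text
clock: 5.35
tool_pos: [0.6018, 0.0094, 0.1764]
tool_rot: [179.9, -0.0, 80.5]
contact_force: [0.4, -0.2, -1.7]
gripper_width: 0.132
[0.60167683 0.00940639 0.17636786] [ 1.79918116e+02 -2.09890568e-02  8.04931137e+01]
base y -30 611 [-42.9  46.2] 20.2
base y -10 619 [-43.   46.8] 20.4
base y 10 1348 [-42.7  45.9] 20.2
base y 30 1604 [-42.7  45.6] 20.1
base y 50 1948 [-43.1  46. ] 20.0
base y 70 738 [-43.   45.7] 19.9
base y [-69.72809072  75.53007978]
fence 1677 [-19.  -14.   -9.1] [-28.3  61. ] 0.004001888570030779
foot 2086 [-0.  15.8 31.6] [-11.8  17.5  31.2] 102.60737380037708
fin 406 [10.  15.7 21.6] [19.3 21.  21.5]
```

View pics/w3.png

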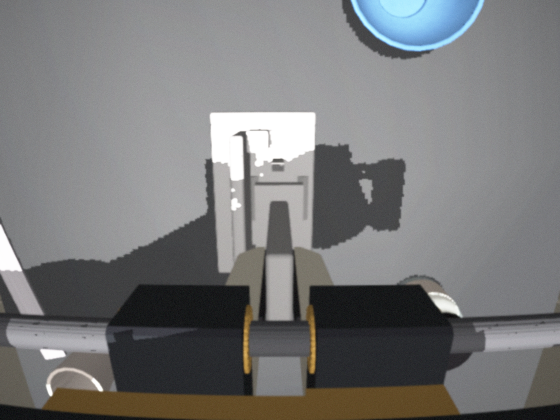

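```bash
python3 -m handwheel '[[[0,0,0],[-0.001,0,-0.01],0],[[0,0,0],[-0.001,0,-0.03],0],[[0,0,0],[-0.001,0,-0.045],0],[[0,0,0],[-0.001,0,-0.05],0],[[0,0,0],[-0.001,0,-0.055],0],[[0,0,0],[-0.001,0,-0.058],0],[[0,0,0],[-0.001,0,-0.061],0],[[0,0,0],[-0.001,0,-0.064],0],[[0,0,0],[-0.001,0,-0.067],0],[[0,0,0],[-0.001,0,-0.07],0],[[0,0,0],[-0.001,0,-0.073],0],[[0,0,0],[-0.001,0,-0.073],0]]' 60
python3 rel.py w4 20
```

```text
clock: 6.9
tool_pos: [0.6016, 0.0093, 0.1039]
tool_rot: [179.8, -0.0, 80.5]
contact_force: [0.1, -0.6, 1.9]
gripper_width: 0.127
[0.60158967 0.00931249 0.10390036] [ 1.79803895e+02 -3.55234919e-02  8.04907105e+01]
base y -30 749 [-43.3  46.1] 20.4
base y -10 1261 [-43.1  46. ] 20.7
base y 10 1360 [-43.  46.] 20.3
base y 30 2506 [-42.8  45.9] 20.1
base y 50 3175 [-43.   45.9] 20.0
base y 70 1350 [-42.4  45.7] 20.0
base y [-45.02587056  75.94710213]
fence 2608 [-19.2 -14.1  -9.2] [-11.7  61.1] 0.00962183504841176
foot 2239 [-3.  17.1 37.5] [-12.5  16.2  62.6] 30.055179041990982
fin 1216 [-5.7  6.  21.3] [19.6 48.2 62.6]
```

View pics/w4.png

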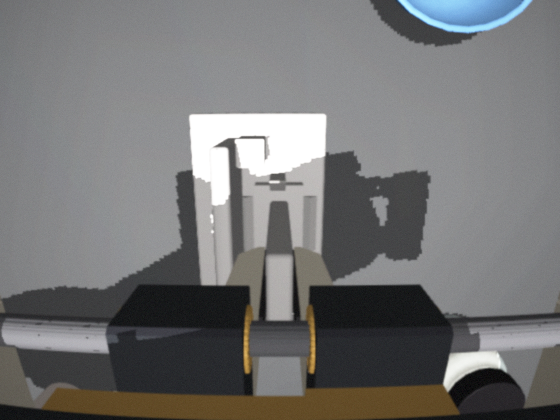

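The foot now sits between the hooks with its top at z = 30 mm. I'll press 2 mm more to confirm it is home.

```bash
python3 -m handwheel '[[[0,0,0],[0,0,-0.001],0],[[0,0,0],[0,0,-0.002],0],[[0,0,0],[0,0,-0.002],0]]' 60;  python3 -m handwheel '[[[0,0,0],[0,0,-0.0015],0],[[0,0,0],[0,0,-0.0015],0]]' 60; python3 rel.py w5 20
```

```text
clock: 7.32
tool_pos: [0.6017, 0.0093, 0.1038]
tool_rot: [179.8, -0.0, 80.5]
contact_force: [-2.6, -0.8, 14.3]
gripper_width: 0.126
clock: 7.58
tool_pos: [0.6017, 0.0093, 0.1038]
tool_rot: [179.8, 0.0, 80.5]
contact_force: [-5.1, -1.3, 21.8]
gripper_width: 0.126
[0.60167355 0.00930691 0.10378947] [1.79747755e+02 1.18145743e-02 8.04688084e+01]
base y -30 733 [-43.3  46. ] 20.3
base y -10 1263 [-43.1  45.9] 20.7
base y 10 1391 [-43.2  45.9] 20.3
base y 30 2490 [-42.9  45.8] 20.1
base y 50 3174 [-42.8  45.9] 20.0
base y 70 1353 [-42.2  45.9] 19.9
base y [-44.96920842  75.90774534]
fence 2595 [-19.2 -14.1  -9.3] [-11.8  61.1] 0.009118338196845436
foot 2241 [-5.3 17.2 37.5] [-13.1  15.9  62.6] 29.974114828394267
fin 1226 [-5.8  6.1 21.2] [19.4 48.2 62.6]
```

The z reading doesn't change under 22 N, so it is seated. Release and rise, then look.

```bash
python3 -m handwheel '[[[0,0,0],[0,0,0.003],0],[[0,0,0],[0,0,0.0035],0.126],[[0,0,0],[0,0,0.0035],0.35],[[0,0,0],[0,0,0.0035],0.5],[[0,0,0],[0,0,0.004],0.5],[[0,0,0],[0,0,0.03],0.5],[[0,0,0],[0,0,0.08],0.5],[[0,0,0],[0,0,0.13],0.5],[[0,0,0],[0,0,0.13],0.5]]' 
python3 - <<'E'
from h import *
p,P=snap('wrist','w6')
s=manip.sense();print(s['tool_pos'],s['tool_rot'])
th=np.radians(-9.5);c=np.array([.5867,.0087])
E=np.array([[np.cos(th),np.sin(th)],[-np.sin(th),np.cos(th)]])
q=(P[...,:2]-c)@E.T*1000;x,y=q[...,0],q[...,1];z=P[...,2]*1000
m0=(abs(x)<60)&(abs(y)<95)
for n,k in dict(base=m0&(z>14)&(z<23),fence=m0&(z>79)&(z<85)&(x<-3),fintop=m0&(z>112)&(z<126),foot=m0&(z>26)&(z<34)&(abs(x-14)<20)&(abs(y)<29)).items():
    print(n,k.sum(),np.percentile(q[k],[1,50,99],axis=0).round(1).tolist(),np.median(z[k]),cv2.minAreaRect(q[k].astype(np.float32)))
b=cv2.resize(p[60:330,150:430],None,fx=2,fy=2,interpolation=cv2.INTER_CUBIC);cv2.imwrite('pics/w6c.png',b[:,:,::-1])
E
```

```text
clock: 8.75
tool_pos: [0.6027, 0.01, 0.2335]
tool_rot: [179.5, -0.1, 80.5]
contact_force: [0.7, -0.1, -0.0]
gripper_width: 0.502
[0.60099483 0.00950051 0.23071703] [ 1.79800401e+02 -4.30382672e-02  8.04928210e+01]
base 6587 [[-42.5, -70.8], [6.3, 25.1], [45.9, 75.7]] 20.047434105585626 ((1.8567695617675781, 1.6003952026367188), (90.39484405517578, 149.06036376953125), 0.2271701693534851)
fence 1478 [[-19.0, -56.4], [-13.9, 6.4], [-9.1, 60.9]] 81.89560684528439 ((-14.090978622436523, 1.9902458190917969), (10.212255477905273, 119.55606079101562), 0.1452798992395401)
fintop 749 [[9.5, -18.3], [15.1, 2.5], [20.7, 20.9]] 119.92620435992801 ((15.09212875366211, 1.1240711212158203), (39.90922164916992, 11.227282524108887), 89.9636459350586)
foot 1029 [[-0.5, -28.2], [15.2, 5.9], [30.8, 28.6]] 30.13300936734159 ((15.104172706604004, 0.1085205078125), (31.49331283569336, 57.348907470703125), 0.0552070215344429)
```

View pics/w6c.png

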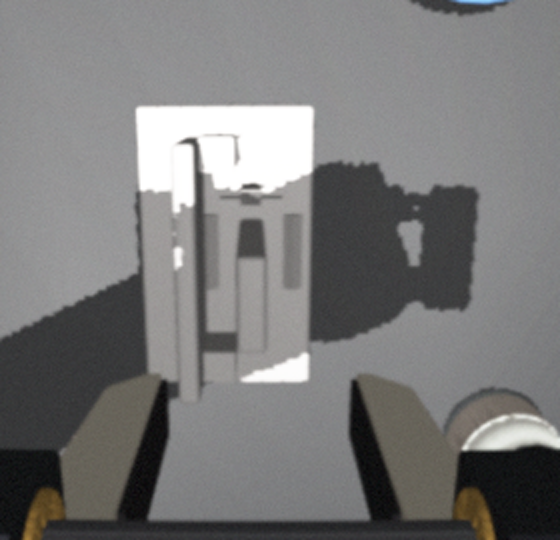

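The divider is home: fin top at 119.9 mm, centre within about 0.2 mm of the measured seat, and the crop shows both hooks upright around the foot. Now to above the round plate.

```bash
python3 -m handwheel '[[[0,0,0.03],[-0.015,0.035,0.02],0.6],[[0,0,0.06],[-0.035,0.075,0.04],0.6],[[0,0,0.096],[-0.058,0.12,0.04],0.6],[[0,0,0.096],[-0.08,0.165,0.04],0.6],[[0,0,0.096],[-0.1,0.21,0.04],0.6],[[0,0,0.096],[-0.12,0.255,0.04],0.6],[[0,0,0.096],[-0.14,0.295,0.04],0.6],[[0,0,0.096],[-0.153,0.32,0.04],0.6],[[0,0,0.096],[-0.156,0.328,0.04],0.6],[[0,0,0.096],[-0.156,0.328,0.04],0.6],[[0,0,0.096],[-0.156,0.328,0.04],0.6],[[0,0,0.096],[-0.156,0.328,0.04],0.6]]' 
python3 - <<'E'
from h import *
p,P=snap('wrist','w7'); 
s=manip.sense();print(s['tool_pos'],s['tool_rot'],s['q'])
c=np.array([.4445,.337]);th=np.radians(-4);E=np.array([[np.cos(th),np.sin(th)],[-np.sin(th),np.cos(th)]])
q=(P[...,:2]-c)@E.T*1000;x,y=q[...,0],q[...,1];z=P[...,2]*1000
m0=(abs(x)<60)&(abs(y)<95)
for n,k in dict(base=m0&(z>14)&(z<24),walls=m0&(z>58)&(z<67),plate=(abs(x)<30)&(abs(y)<80)&(z>80)&(z<170),top=(abs(x)<30)&(abs(y)<40)&(z>145)&(z<170)).items():
    print(n,k.sum(),np.percentile(q[k],[1,50,99],axis=0).round(1).tolist(),np.percentile(z[k],[1,50,99]),cv2.minAreaRect(q[k].astype(np.float32)) )
E
```

```text
clock: 10.3
tool_pos: [0.4452, 0.3358, 0.269]
tool_rot: [180.0, 0.0, 85.8]
contact_force: [-0.9, -0.6, -0.6]
gripper_width: 0.605
[0.44496243 0.33615099 0.26904846] [1.79992725e+02 2.83821256e-02 8.58657381e+01] [-22.68042141  26.71158617 -25.44843781  93.59862277  12.59742705
  62.55778574 -55.72796029]
base 3306 [[-41.3, -70.4], [-1.5, 10.0], [44.8, 74.7]] [14.00926394 14.54885497 16.12974258] ((1.5513572692871094, 1.9838027954101562), (147.62744140625, 88.37344360351562), 89.81689453125)
walls 1836 [[-12.2, -57.2], [-4.3, 5.2], [16.3, 62.3]] [61.42193082 63.93041931 65.68209457] ((1.7371282577514648, 2.332378387451172), (28.704442977905273, 121.74496459960938), 0.41448158025741577)
plate 1575 [[-2.3, -50.8], [2.3, 16.8], [6.5, 65.4]] [102.76289896 149.98339362 157.68261682] ((2.103081703186035, 4.949981689453125), (124.15011596679688, 9.012540817260742), 89.99835968017578)
top 1021 [[-2.3, -34.5], [2.4, 6.4], [6.4, 38.1]] [145.26646138 153.72994537 157.91446094] ((2.0173354148864746, 1.463409423828125), (8.89260196685791, 76.1624984741211), 0.1076601892709732)
```

View pics/w7.png

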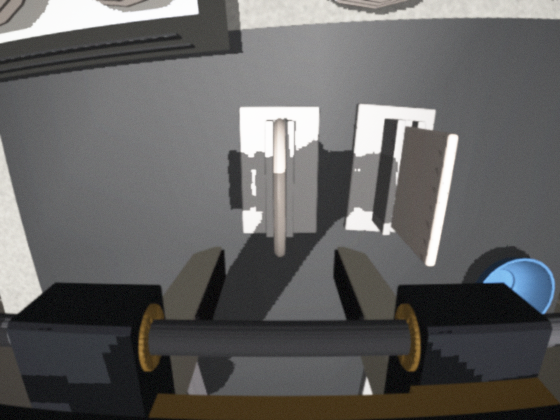

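```bash
python3 - <<'E'
from h import *
from scipy.optimize import least_squares
p,P=cloud('w7')
c=np.array([.4445,.337]);th=np.radians(-4);E=np.array([[np.cos(th),np.sin(th)],[-np.sin(th),np.cos(th)]])
q=(P[...,:2]-c)@E.T*1000;x,y=q[...,0],q[...,1];z=P[...,2]*1000
k=(abs(x-2.1)<3.5)&(abs(y)<80)&(z>80)&(z<170)
Y,Z=y[k],z[k];o=np.hypot(Y-1,Z-93)>61;Y,Z=Y[o],Z[o]
r=least_squares(lambda v:np.hypot(Y-v[0],Z-v[1])-65,[0,93],loss='soft_l1');print(r.x,len(Y),np.abs(r.fun).mean())
b=cv2.resize(p[90:280,220:480],None,fx=3,fy=3,interpolation=cv2.INTER_CUBIC);cv2.imwrite('pics/w7c.png',b[:,:,::-1])
E
```

```text
[ 1.63808383 91.74493654] 1184 0.5931721464941425
```

View pics/w7c.png

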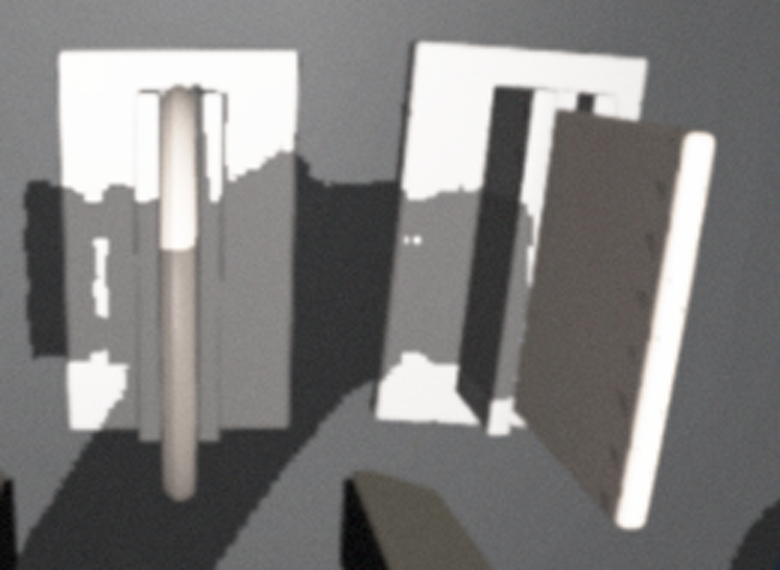

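Centre of the round plate relative to the fitted stand pose is about (2.1, 1.6) mm. The dish on the right at (440,200) is well clear of the fingers. Descend and grip.

```bash
python3 -m handwheel '[[[0,0,0],[0.002,0.0015,-0.03],0.5],[[0,0,0],[0.002,0.0015,-0.07],0.45],[[0,0,0],[0.002,0.0015,-0.105],0.45],[[0,0,0],[0.002,0.0015,-0.123],0.45],[[0,0,0],[0.002,0.0015,-0.128],0.45],[[0,0,0],[0.002,0.0015,-0.128],0.3],[[0,0,0],[0.002,0.0015,-0.128],0],[[0,0,0],[0.002,0.0015,-0.128],0],[[0,0,0],[0.002,0.0015,-0.128],0],[[0,0,0],[0.002,0.0015,-0.128],0],[[0,0,0],[0.002,0.0015,-0.128],0]]' 35
```

```text
clock: 11.72
tool_pos: [0.4465, 0.339, 0.1416]
tool_rot: [180.0, -0.0, 86.0]
contact_force: [0.1, -0.1, 0.9]
gripper_width: 0.089
```

```bash
python3 -m handwheel '[[[0,0,0],[0,0,0.005],0],[[0,0,0],[0,0,0.015],0],[[0,0,0],[0,0,0.03],0],[[0,0,0],[0,0,0.05],0],[[0,0,0],[0,0,0.07],0],[[0,0,0],[0,0,0.09],0],[[0,0,0],[0,0,0.1],0],[[0,0,0],[0,0,0.1],0]]'
python3 - <<'E'
from h import *
p,P=snap('wrist','w8');p,P=snap('side','s8')
E
```

```text
clock: 12.72
tool_pos: [0.4464, 0.3391, 0.242]
tool_rot: [179.9, -0.1, 86.0]
contact_force: [-0.6, -0.0, -3.5]
gripper_width: 0.095
```

View pics/s8.png

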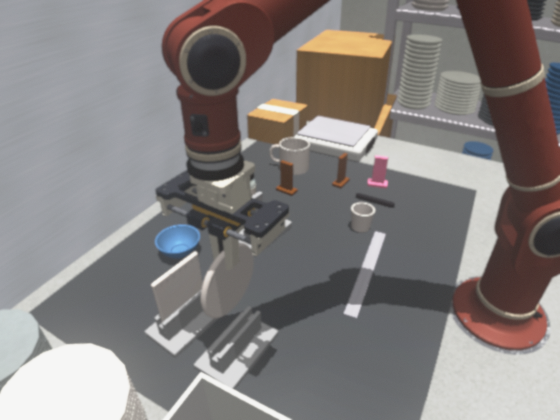

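View pics/w8.png

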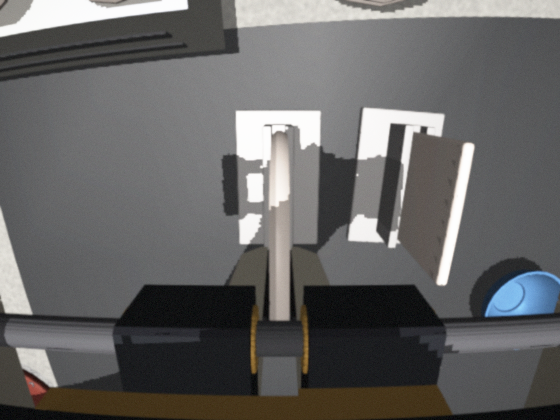

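The plate is clear of its stand and hangs level in the jaws; the dish has not moved. Carry it above the slot and look.

```bash
python3 -m handwheel '[[[0,0,0],[0.01,-0.02,0.02],0],[[0,0,-0.02],[0.022,-0.05,0.025],0],[[0,0,-0.04],[0.037,-0.085,0.025],0],[[0,0,-0.06],[0.053,-0.125,0.025],0],[[0,0,-0.08],[0.07,-0.165,0.025],0],[[0,0,-0.096],[0.087,-0.205,0.025],0],[[0,0,-0.096],[0.104,-0.245,0.025],0],[[0,0,-0.096],[0.12,-0.28,0.025],0],[[0,0,-0.096],[0.133,-0.31,0.025],0],[[0,0,-0.096],[0.14,-0.328,0.025],0],[[0,0,-0.096],[0.14,-0.328,0.025],0],[[0,0,-0.096],[0.14,-0.328,0.025],0]]'
python3 -m handwheel '[[[0,0,0],[0,0,0],0],[[0,0,0],[0,0,0],0],[[0,0,0],[0,0,0],0]]'
cat > rel2.py <<'E'
from h import *
import sys
p,P=snap('wrist',sys.argv[1])
s=manip.sense();print(s['tool_pos'],s['tool_rot'])
th=np.radians(-9.5);c=np.array([.5867,.0087])
E=np.array([[np.cos(th),np.sin(th)],[-np.sin(th),np.cos(th)]])
q=(P[...,:2]-c)@E.T*1000;x,y=q[...,0],q[...,1];z=P[...,2]*1000
r=np.arange(420)[:,None]+0*x
m0=(abs(x)<60)&(abs(y)<95)
zt=float(sys.argv[2]) # plate centre z
for n,k in dict(base=m0&(z>14)&(z<23),fence=m0&(z>79)&(z<85)&(x<-3),fintop=m0&(z>114)&(z<124)&(x>8),plate=(r<250)&(abs(x)<12)&(abs(y)<80)&(z>zt-60)&(z<zt+40)&(z>125)).items():
    print(n,k.sum(),np.percentile(q[k],[1,50,99],axis=0).round(1).tolist() if k.sum() else '',np.median(z[k]))
    if n in('fence','plate') and k.sum(): print(' slope',np.polyfit(y[k],x[k],1)[0])
from scipy.optimize import least_squares
Y,Z=y[k],z[k];v0=[0,zt]
for it in range(3):
    o=(abs(np.hypot(Y-v0[0],Z-v0[1])-65)<3)
    if o.sum()>30: v0=least_squares(lambda v:np.hypot(Y[o]-v[0],Z[o]-v[1])-65,v0,loss='soft_l1').x;print('circle',v0,o.sum())
E
python3 rel2.py w9 218
```

```text
clock: 14.32
tool_pos: [0.5855, 0.0132, 0.266]
tool_rot: [-179.9, -0.1, 80.7]
contact_force: [0.5, 0.1, -3.0]
gripper_width: 0.096
clock: 14.7
tool_pos: [0.5861, 0.0113, 0.2663]
tool_rot: [180.0, -0.0, 80.5]
contact_force: [0.3, 1.1, -3.7]
gripper_width: 0.094
[0.58613848 0.01108281 0.26623916] [ 1.79996407e+02 -1.17153347e-03  8.05211561e+01]
base 5220 [[-42.4, -71.4], [5.3, 25.0], [45.4, 75.4]] 20.053274626044114
fence 1162 [[-18.9, -56.2], [-14.2, 7.2], [-9.6, 60.6]] 81.94456522902664
 slope 0.0024018825556102346
fintop 623 [[9.3, -18.2], [15.3, 2.0], [21.1, 20.7]] 119.87137722190467
plate 777 [[-9.3, 11.3], [-0.2, 57.9], [9.3, 66.9]] 248.51597313323464
 slope 0.004413108552589282
circle [  1.61264382 215.9055531 ] 718
circle [  1.61987578 215.88597691] 719
circle [  1.6198762  215.88597606] 719
```

View pics/w9.png

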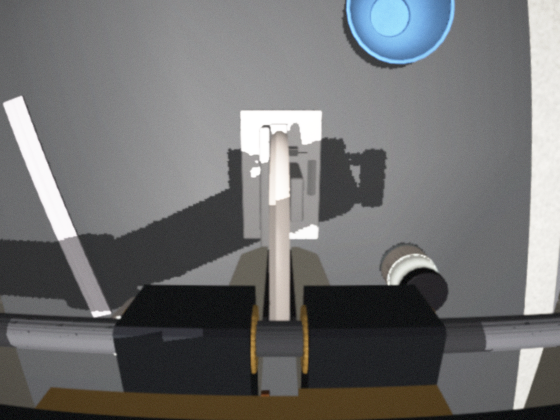

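Aligned with the slot in x, with about 0.5 mm to take off in y. Lower in.

```bash
python3 -m handwheel '[[[0,0,0],[0,-0.0005,-0.01],0],[[0,0,0],[0,-0.0005,-0.025],0],[[0,0,0],[0,-0.0005,-0.037],0],[[0,0,0],[0,-0.0005,-0.049],0],[[0,0,0],[0,-0.0005,-0.06],0],[[0,0,0],[0,-0.0005,-0.071],0],[[0,0,0],[0,-0.0005,-0.082],0],[[0,0,0],[0,-0.0005,-0.092],0],[[0,0,0],[0,-0.0005,-0.101],0],[[0,0,0],[0,-0.0005,-0.107],0],[[0,0,0],[0,-0.0005,-0.111],0],[[0,0,0],[0,-0.0005,-0.111],0]]'
python3 rel2.py w10 106
```

```text
clock: 16.25
tool_pos: [0.5861, 0.0103, 0.155]
tool_rot: [-180.0, 0.0, 80.5]
contact_force: [-0.3, 0.8, -3.4]
gripper_width: 0.096
[0.58635469 0.01029619 0.15524271] [ 1.79987178e+02 -6.74716131e-03  8.04868709e+01]
base 8221 [[-42.6, -60.0], [6.3, 38.6], [45.7, 75.6]] 20.069171196267387
fence 1713 [[-19.1, -13.5], [-14.1, 26.0], [-9.3, 60.9]] 81.89606598543294
 slope 1.1437729466322017e-05
fintop 762 [[9.1, -0.5], [14.7, 11.6], [20.4, 21.1]] 119.80555579789296
plate 602 [[-9.8, 10.2], [0.1, 55.7], [10.0, 62.9]] 139.06540660064462
 slope 0.010073204464008997
circle [  0.88884155 104.25107674] 544
circle [  0.88884918 104.25106391] 544
circle [  0.88884834 104.25106525] 544
```

View pics/w10.png

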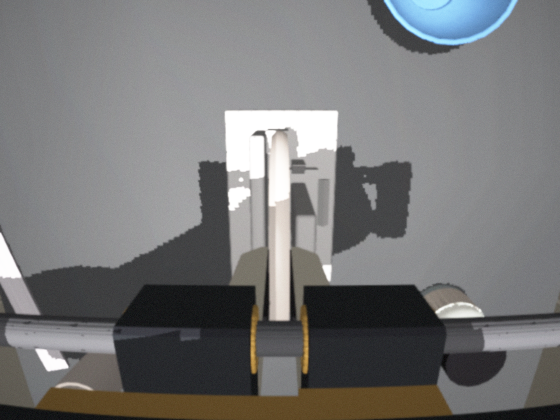

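No contact so far, about 7 mm to go. Set it down slowly.

```bash
python3 -m handwheel '[[[0,0,0],[0,0,-0.002],0],[[0,0,0],[0,0,-0.004],0],[[0,0,0],[0,0,-0.0055],0],[[0,0,0],[0,0,-0.0065],0],[[0,0,0],[0,0,-0.0065],0]]'
```

```text
clock: 16.92
tool_pos: [0.5862, 0.0104, 0.1486]
tool_rot: [-180.0, -0.0, 80.5]
contact_force: [-1.1, 0.8, -3.5]
gripper_width: 0.093
```

```bash
python3 -m handwheel '[[[0,0,0],[0,0,-0.0007],0],[[0,0,0],[0,0,-0.0014],0],[[0,0,0],[0,0,-0.0014],0]]'
```

```text
clock: 17.3
tool_pos: [0.5865, 0.0106, 0.1478]
tool_rot: [180.0, -0.0, 80.5]
contact_force: [-0.1, 0.1, 1.0]
gripper_width: 0.096
```

The vertical force went from -3.5 N to +1 N, so the rack carries the plate. Release gently.

```bash
python3 -m handwheel '[[[0,0,0],[0,0,0],0.15],[[0,0,0],[0,0,0],0.2],[[0,0,0],[0,0,0],0.35],[[0,0,0],[0,0,0],0.45],[[0,0,0],[0,0,0],0.45],[[0,0,0],[0,0,0.01],0.45],[[0,0,0],[0,0,0.04],0.45],[[0,0,0],[0,0,0.08],0.45],[[0,0,0],[0,0,0.12],0.45],[[0,0,0],[0,0,0.12],0.45],[[0,0,0],[0,0,0.12],0.45]]'
python3 rel2.py w11 99
python3 - <<'E'
from h import *
p,P=snap('side','s11');snap('top','t11')
b=cv2.resize(p[130:280,200:340],None,fx=4,fy=4,interpolation=cv2.INTER_CUBIC);cv2.imwrite('pics/s11c.png',b[:,:,::-1])
E
```

```text
clock: 18.68
tool_pos: [0.5857, 0.0102, 0.267]
tool_rot: [-180.0, 0.0, 80.5]
contact_force: [0.1, 0.8, 0.5]
gripper_width: 0.453
[0.58540119 0.01005401 0.26629054] [-1.79873140e+02  3.90615158e-02  8.04913882e+01]
base 5565 [[-42.5, -71.8], [6.0, 23.6], [45.4, 76.2]] 20.005575902975913
fence 1225 [[-18.9, -56.0], [-13.9, 6.8], [-9.1, 61.0]] 81.83904454203189
 slope 0.0018469855514581116
fintop 615 [[9.2, -17.8], [15.1, 2.0], [21.1, 20.9]] 119.83001569428725
plate 148 [[-3.7, 49.3], [0.3, 55.2], [5.1, 60.6]] 133.2201807592418
 slope 0.07234114148554474
circle [ 2.90981211 94.77218094] 148
circle [ 2.90977833 94.77222773] 148
circle [ 2.90977671 94.77222996] 148
```

View pics/w11.png

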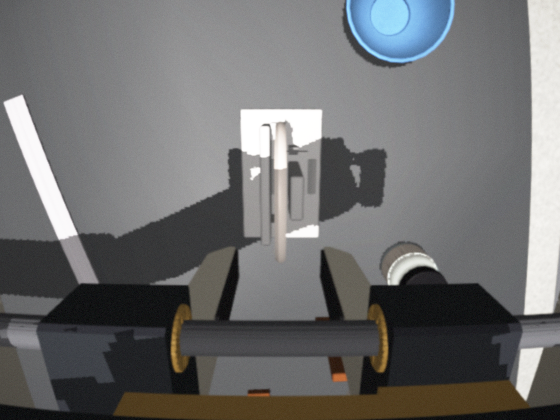

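View pics/s11c.png

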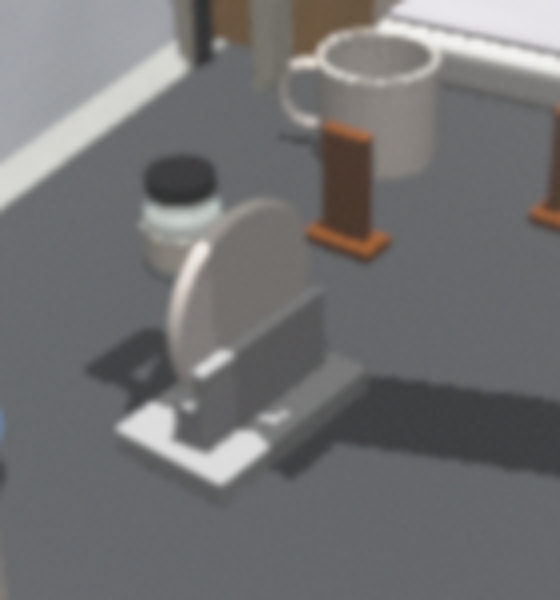

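```bash
python3 - <<'E'
from h import *
from scipy.optimize import least_squares
p,P=snap('wrist','w12')
th=np.radians(-9.5);c=np.array([.5867,.0087])
E=np.array([[np.cos(th),np.sin(th)],[-np.sin(th),np.cos(th)]])
q=(P[...,:2]-c)@E.T*1000;x,y=q[...,0],q[...,1];z=P[...,2]*1000
k=(abs(x)<12)&(abs(y)<70)&(z>88)&(z<175)
X,Y,Z=x[k],y[k],z[k];A=np.c_[Y,Z-99,np.ones(len(Y))];w=np.linalg.lstsq(A,X,rcond=None)[0];print(len(X),'x=',w,'xrange',np.percentile(X,[1,99]),'zmax',np.percentile(Z,99.5))
o=np.hypot(Y-1,Z-99)>61
print(least_squares(lambda v:np.hypot(Y[o]-v[0],Z[o]-v[1])-65,[0,99],loss='soft_l1').x)
k=(abs(x-15)<8)&(abs(y)<30)&(z>114)&(z<124);print(np.median(z[k]),cv2.minAreaRect(q[k].astype(np.float32)))
s=manip.sense();print(s['clock'],s['tool_pos'],s['contact_force'])
E
```

```text
1813 x= [-0.03290357 -0.12849704  8.50503174] xrange [-3.47879914 11.82364137] zmax 164.08141649789732
[ 1.3052729  97.46827252]
119.88703535947882 ((15.15139389038086, 0.7093658447265625), (11.59432601928711, 40.58879089355469), 0.6027867197990417)
18.875 [0.58552712 0.01013648 0.26595437] [ 0.09786818 -1.32986782 -0.18057746]
```

View pics/t11.png

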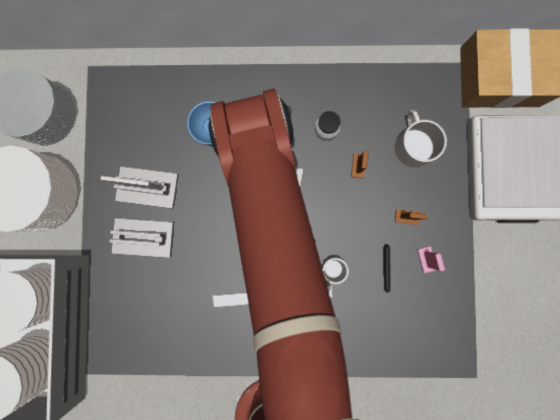

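The plane fit included divider-fin points; I'll refit above z = 126 mm, where only the plate shows.

```bash
python3 - <<'E'
from h import *
from scipy.optimize import least_squares
p,P=cloud('w12')
th=np.radians(-9.5);c=np.array([.5867,.0087])
E=np.array([[np.cos(th),np.sin(th)],[-np.sin(th),np.cos(th)]])
q=(P[...,:2]-c)@E.T*1000;x,y=q[...,0],q[...,1];z=P[...,2]*1000
for a,b in((126,140),(140,150),(150,158),(158,170)):
    k=(abs(x)<14)&(abs(y)<70)&(z>a)&(z<b);print(a,k.sum(),np.percentile(x[k],[1,25,50,75,99]).round(1))
for a,b in((-50,-30),(-30,-10),(-10,10),(10,30),(30,50)):
    k=(abs(x)<14)&(y>a)&(y<b)&(z>126);print('y',a,k.sum(),np.percentile(x[k],[1,50,99]).round(1))
k=(abs(x)<14)&(z>126)&(abs(y)<70);Y,Z=y[k],z[k];o=np.hypot(Y-1,Z-99)>62
print(least_squares(lambda v:np.hypot(Y[o]-v[0],Z[o]-v[1])-65,[0,99],loss='soft_l1').x)
E
```

```text
126 171 [-3.6 -1.8  0.6  2.9  4.7]
140 251 [-3.5 -1.8  0.6  2.9  5.2]
150 406 [-3.4 -1.7  0.6  3.   5.1]
158 688 [-3.3 -1.   1.3  2.9  5.2]
y -50 151 [-3.6  0.6  4.9]
y -30 228 [-3.4  0.6  5.2]
y -10 301 [-3.3  1.3  5.2]
y 10 5932 [-13.7   0.1  13.7]
y 30 2937 [-13.7   0.3  13.7]
[  7.08649168 292.88286711]
```

The plate is upright: its x span (-3.4 to +5.1 mm) is the same at every height. It is centred in the slot with its top at 164 mm. The gripper is clear. Handing in.

```bash
python3 -c "
from plant import manip
print(manip.sign_off())"
```

```text
the job is handed in; nothing more can be done
None
```

The divider is clicked into the rack, the round plate stands on edge in the slot, and I handed the job in at about 19 s of the 58 s. No verdict is reported.

- **Divider:** I gripped the grey divider by its fin and pushed it down between the hooks. A test press of 22 N did not move it any further. At the last look its fin top was 119.9 mm above the table (nominal 120), and its centre was within 0.5 mm of the measured seat. In the close crop both hooks looked upright, but I did not measure their bend angles.
- **Plate:** I lifted it from the stand nearer the robot and set it down until the rack took its weight, then released it. It stands upright within 1 mm of the slot centre in x. Its top is at 164 mm, so the centre is at about 99 mm, as specified. In y it is within about 1 mm.
- **Failed fits:** One plane fit and one circle fit went wrong because they picked up fin and gripper points. I replaced the plane fit with slices above the fin. The last circle fit to the full rim gave a centre 1.5 mm lower than the top edge does, which is still within tolerance.
- **Surroundings:** In the last pictures the square dish and the other crockery look unmoved, by eye. The gripper was about 90 mm above the plate, touching nothing.

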